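# Clamp a joint module in a ratchet clamp

### The arm

A 7-joint arm with a two-finger parallel gripper is mounted at the origin on the work surface. World frame = base frame: x ahead of the robot, y to its left, z up, the work surface at z = 0. Lengths are in m, angles in rad, forces in N, time in s.
With the tool pointing down it reaches from about 0.4 to 0.85 m from the base axis. Payload 4.5 kg.
Tool frame: the origin (TCP) lies at the very end of the fingers, on their centre line; the grasp point (between the pads) lies 19 mm behind it (r.grip_point_offset is the distance from the TCP to the grasp point, in m); y points along the fingers, x is the direction in which the jaws open and shut, and the axes are right-handed (so a half turn about y gives the same grasp; the last joint's range is limited). The gripper opens to 88 mm and grips with 3 to 60 N. Pads are 18 mm wide; open, the fingers measure 123 mm over their backs; the gripper's body (75 mm by 187 mm) begins 45 mm behind the grasp point.
Start: joints at [1.161, 0.689, -0.195, 1.565, 0.157, 0.902, -0.215], TCP at [0.268, -0.564, 0.239] pointing down, gripper open.
Joint ranges: [-3.01, 3.01], [-0.46, 2.08], [-1.47, 1.51], [0.13, 2.56], [-1, 4.14], [0.04, 2.09], [-2.66, 2.66]. Speed limits (rad/s): [2.57, 2.57, 3.14, 3.14, 3.14, 3.14, 3.14].

### API

Orientations are given as a unit quaternion [x, y, z, w].
In Python, from plant import get_state, snapshot, camera_params, job, r gives the robot as it stands.
- The arm moves only by the tool carry_out, never from a script. Its arguments are lists of equal length, an entry for each row: "offset": the shift along the world's x, y, z in m, a list of three; "twist": the turn about the world's z in degrees. In form: {"offset": [[tx, ty, tz], ...], "twist": [twist, ...]}. A call has 1 to 8 rows; each row shifts and turns the commanded pose from where the row before left it; what a row does not reach is not made up. A row lasts 1/8 s, in which the tool goes at most 62.5 mm and 10.7 degrees, less where a joint would pass 70% of its speed; a pose out of reach is approached as far as the arm can. A call with a gripper value outside its range is refused whole. "grip" is the finger opening in m, from 0 to 0.0881, set as the call begins (left out, the last holds). The fingers move at their own pace and stop on an object; "newtons" is the grip in N (left out, the last holds). Time passes only in rows, so rows that do not move let the fingers close. It gives the time, the measured TCP pose, the force and the opening at its end, in the units of the state.
- get_state(): the state, without advancing time (a new reading comes with each control period).
- snapshot(name): name is "side" or "top" or "wrist"; returns the picture (480x640x3 uint8, red, green, blue); there is no depth.
- camera_params(name): a dict with "camera_matrix" (3x3 intrinsics, pixels), "eye" and "orientation" of the camera in the world. Camera axes: x right, y up, looking along -z (the intrinsics and any distortion apply to the point x, -y, -z); pixel columns grow to the right and rows downward; lengths in m; the calibration is good to about 2 mm. A picture is of the moment at which its call begins: read the wrist's pose just before it. camera_params takes no time and is no camera call; for the wrist camera it gives the pose at the moment of the call.
- job.finish_job(): hands the job in, once; it reports no verdict.
The state is a dict: "clock": time; "q": joint angles; "qd": joint speeds; "joint_torque": joint torques, N m; "tool_pos": TCP position; "eef_rot": TCP orientation; "contact_force": force on the tool from outside, world axes, zero at the start; "moment": the same for the moment, N m; "opening": opening from 0.0 (shut) to 1.0 (fully open).
Only numpy, scipy, OpenCV 4.12 (cv2) and the standard library are available. Lean on these libraries where they do the work, as an engineer would, in place of code of your own. Each camera call takes 0.05 s, during which the arm holds its last target. There are 200 camera calls.

### The job

Stand the aluminium joint module upright on the bed of the blue ratchet clamp, with its two black end plates facing the fixed jaw and the sprung shoe. Then pump the red-knobbed lever, one tooth per stroke, until the module is held firmly: the shoe should be pressed in about half of its spring travel, not bottomed out. Leave the lever back at its rest and the other things on the table where they are.

Things in the scene. Friction and masses are not known exactly. Their poses are not given: they have to be found in the camera images.
- module: Robot joint module: upright aluminium box 56 (its x) x 44 (its y) x 70 mm high, with a round dark hub (36 mm across, 10 mm high) on top and 6 mm black end plates on its two +x/-x faces (half a turn makes no difference). About 0.5 kg, loose on the table at the start. Origin: centre of its underside; z up.
- clamp: Blue bench ratchet clamp bolted to the table. Origin: centre of its footprint at table level, z up; the sliding jaw closes towards its own -x. Base plate 90 mm wide (y), x -150 to +160 mm, its top (the bed) 12 mm above the table, open at both sides (y). Toothed bar of 8 mm pitch; a spring catch stops it running back (no release here). Cheeks 60 mm wide, 78 mm high, x 35 to 90 mm.
- bed (a point): Point on top of the clamp's bed, on its centre line (axes as the clamp's, x = -92 mm), where the centre of the module's underside comes to lie once clamped flush on the fixed jaw. At the start the 56 mm long module fits between fixed jaw and shoe with 18 to 32 mm to spare; set down loosely, up to 18 mm from this point towards the shoe is fine, the shoe pushes it home.
- fixed_jaw (a point): Centre of the fixed jaw's steel face, which looks to the clamp's +x: 28 mm from bed, face 70 mm wide (y), from the bed to 64 mm above the table; the jaw is 30 mm thick behind the face. Axes as the clamp's.
- shoe: Black sprung shoe of the sliding jaw, 44 mm wide, 20 to 64 mm above the table. Its orange stem sinks into the blue jaw block as the spring gives: travel 24 mm, 2 N per mm. Half way it holds the module with about 26 N; 12 to 40 N (a quarter to three quarters of travel) is right, over 55 N (bottomed out) is damage. Origin: at table level, 32 mm from its face towards the clamp's +x.
- lever (a joint): Pump lever angle: 0 upright at rest, sprung back lightly, grows as the knob is pushed towards the fixed jaw (clamp's -x), stop at 0.26 rad. Past 0.19 rad (0.21 loaded) the catch drops behind the next tooth and the lever may go back. One stroke gains at most one 8 mm tooth, the first may gain less. Under load the bar settles back 1 to 2 mm on the catch.
- knob (a point): Centre of the red ball knob (28 mm) on a 12 mm rod, about 167 mm above the table, the highest thing there; the hinge lies 150 mm straight below it at rest, along the clamp's y. Push felt at the knob, lever held at about 0.22 rad: idle 3 N; then growing 0.7 N per mm of shoe travel: shoe just catching (too loose) 8 N, pressed half way (right) 13 N, too tight 18 N.
- mug: White mug, 80 mm across, 92 mm high, bystander. Origin: centre of underside.
- screwdriver: Yellow-handled screwdriver lying along its x, 160 mm long, bystander.
- servo: Small black servo 40 x 20 x 44 mm, bystander. Origin: centre of underside.
- flange: Aluminium ring 76 mm across, 12 mm high, lying flat, bystander. Origin: centre of underside.
- jar: Clear jar with blue cap, 60 mm across, 75 mm high, bystander. Origin: centre of underside.
- mouse: Grey computer mouse 100 x 60 x 28 mm, bystander. Origin: centre of underside.

How it is judged:
By the outcome, as a careful person would: the job done as asked, in the order asked, and still so for the second after the job is handed in, with the robot touching nothing.
It also fails if it takes over 72 s, if anything falls off the work surface, if the arm or the gripper's body presses on something with over 40 N, if the wrist force passes 120 N, or if a joint passes its speed limit or range.

## Working session

There is one attempt and no reset: what is moved stays moved. The work goes in short steps, Python scripts to look and compute and a tool call to move; the robot and the scene stay as the last step left them, time stands still between calls to the robot, and variables do not carry over. Pictures are saved under pics/ and viewed, about 8 in all and at most 12, crops included, and the job is handed in when it is done.

Besides the shell and the picture viewer there is one more tool, called after ">>>" in YAML: its name, and indented under it one key for each argument. carry_out: Moves the arm, as the interface text tells. Its arguments: {"type":"object","properties":{"offset":{"type":"array"},"twist":{"type":"array"},"grip":{"type":"number"},"newtons":{"type":"number"}},"required":["offset","twist"]}

```bash
mkdir -p pics; ls
cat > h.py <<'E'
import numpy as np, cv2, json
from scipy.spatial.transform import Rotation as R
from plant import get_state, snapshot, camera_params, job, r
def snap(n,name):
    p=camera_params(n); im=snapshot(n); cv2.imwrite(f'pics/{name}.png',im[:,:,::-1]); np.save(f'pics/{name}.npy',im)
    json.dump({k:np.asarray(v).tolist() for k,v in p.items() if not isinstance(v,str)},open(f'pics/{name}.json','w')); return im,p
def load(name):
    p=json.load(open(f'pics/{name}.json')); return np.load(f'pics/{name}.npy'),{k:np.array(v) if v is not None else None for k,v in p.items()}
def rot(p):
    o=np.array(p['orientation'],float); return R.from_quat(o).as_matrix() if o.size==4 else o.reshape(3,3)
def ray(p,u,v):
    K=np.array(p['camera_matrix']); d=np.linalg.inv(K)@[u,v,1]; return rot(p)@[d[0],-d[1],-d[2]]
def onz(p,u,v,z):
    e=np.array(p['eye']);d=ray(p,u,v);return e+d*(z-e[2])/d[2]
def proj(p,X):
    c=rot(p).T@(np.array(X)-np.array(p['eye']));q=np.array(p['camera_matrix'])@[c[0],-c[1],-c[2]];return q[:2]/q[2]
E
python3 - <<'E'
from h import *
for n in ('top','side','wrist'):
    im,p=snap(n,n+'0'); print(n,p)
print(get_state(), r.grip_point_offset)
a=[np.load(f'pics/{n}0.npy') for n in('top','side')]
E
```

```text
pics
top {'camera_matrix': array([[532.79821825,   0.        , 315.38012411],
       [  0.        , 532.79821825, 244.50048266],
       [  0.        ,   0.        ,   1.        ]]), 'eye': array([ 0.37713051, -0.03187205,  1.3991443 ]), 'orientation': array([ 0.05295882, -0.05913362, -0.70223487,  0.70750602])}
side {'camera_matrix': array([[450.3656036 ,   0.        , 320.21658612],
       [  0.        , 450.3656036 , 243.24938745],
       [  0.        ,   0.        ,   1.        ]]), 'eye': array([ 0.39870244, -0.77362596,  1.03166805]), 'orientation': array([ 0.34590669, -0.04510279, -0.09207876,  0.93264988])}
wrist {'camera_matrix': array([[340.11701783,   0.        , 320.26439383],
       [  0.        , 340.11701783, 238.91770302],
       [  0.        ,   0.        ,   1.        ]]), 'eye': array([ 0.34120055, -0.53073608,  0.38482671]), 'orientation': array([-0.13184467,  0.08482016, -0.52714671,  0.83518793])}
{'clock': 0.15, 'q': array([ 1.16080875,  0.6897634 , -0.1945539 ,  1.56605949,  0.15726564,
        0.90250076, -0.21511516]), 'qd': array([-0.00056686, -0.00204113, -0.00086878, -0.00275039,  0.00148068,
       -0.00099763,  0.00126665]), 'joint_torque': array([-1.84710210e-03, -5.27863705e+01, -1.26820151e+00, -1.53587097e+01,
       -5.23938448e-02,  3.92654838e-03,  1.25957426e-04]), 'tool_pos': array([ 0.26814378, -0.56404689,  0.23812453]), 'eef_rot': array([-0.5975514 ,  0.3781017 , -0.37727704,  0.59802464]), 'contact_force': array([ 0.23652583,  0.29582795, -0.24211163]), 'moment': array([0.00809159, 0.03928598, 0.01933378]), 'opening': 1.003388083642117} 0.0187
```

View pics/top0.png

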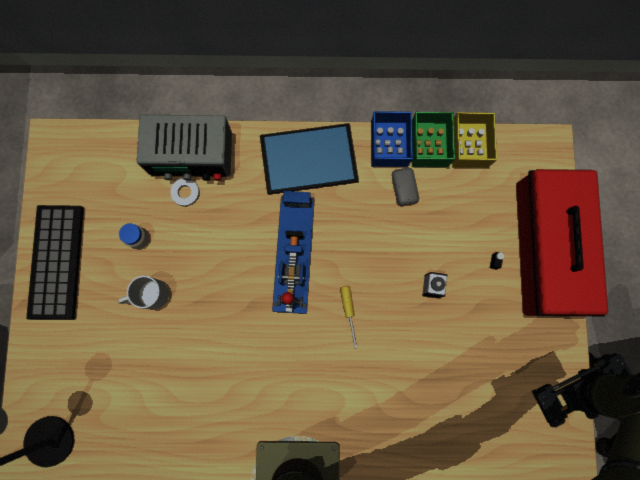

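View pics/side0.png

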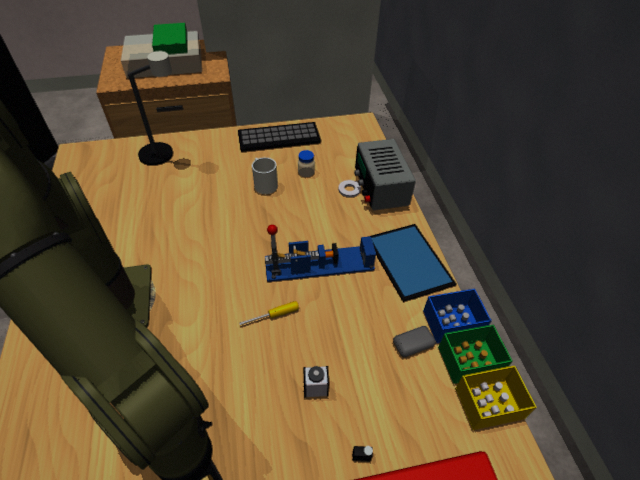

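Top view: the clamp is at about (293,253) with the fixed jaw at the far end (295,198) and the knob at (288,298). The module is at (435,285), the screwdriver at (348,315) and the servo at (497,260). Next I'll zoom in on clamp and module.

Run:
```python
from h import *
im,p=load('top0'); s,ps=load('side0')
a=cv2.resize(im[180:330,255:375],None,fx=4,fy=4,interpolation=cv2.INTER_CUBIC)
b=cv2.resize(im[255:315,405:465],None,fx=5,fy=5,interpolation=cv2.INTER_CUBIC)
c=cv2.resize(s[355:410,290:345],None,fx=5,fy=5,interpolation=cv2.INTER_CUBIC)
o=np.zeros((600,800,3),np.uint8); o[:600,:480]=a; o[:300,480:780]=b; o[300:575,480:755]=c
cv2.imwrite('pics/c1.png',o[:,:,::-1])
h=cv2.cvtColor(im,cv2.COLOR_RGB2HSV)
m=cv2.inRange(h,(105,140,40),(125,255,255)); m[:180]=0;m[330:]=0;m[:,:262]=0;m[:,340:]=0
pts=cv2.findNonZero(m); rc=cv2.minAreaRect(pts); print(rc)
for q in cv2.boxPoints(rc): print(q,onz(p,*q,0.012))
for n,I,P,box in(('t',im,p,(280,310,280,310)),('s',s,ps,(255,290,215,245))):
    hh=cv2.cvtColor(I,cv2.COLOR_RGB2HSV); k=cv2.inRange(hh,(0,150,60),(8,255,255))|cv2.inRange(hh,(172,150,60),(180,255,255))
    z=np.zeros_like(k); z[box[2]:box[3],box[0]:box[1]]=k[box[2]:box[3],box[0]:box[1]]
    pp=cv2.findNonZero(z); (cx,cy),rr=cv2.minEnclosingCircle(pp); print(n,cx,cy,rr,onz(P,cx,cy,.167))
```

```text
((293.37994384765625, 251.62075805664062), (32.983707427978516, 120.85408020019531), 4.23639440536499)
[272.4693 310.6644] [0.42515908 0.06642142 0.012     ]
[281.39697 190.14055] [0.74589512 0.04875996 0.012     ]
[314.2906  192.57712] [ 0.73998841 -0.03940355  0.012     ]
[305.3629  313.10095] [ 0.41951005 -0.01860498  0.012     ]
t 287.0 297.5 5.590270042419434 [0.45014713 0.02256558 0.167     ]
s 271.8823547363281 229.08824157714844 5.002256393432617 [0.45396612 0.02523154 0.167     ]
```

View pics/c1.png

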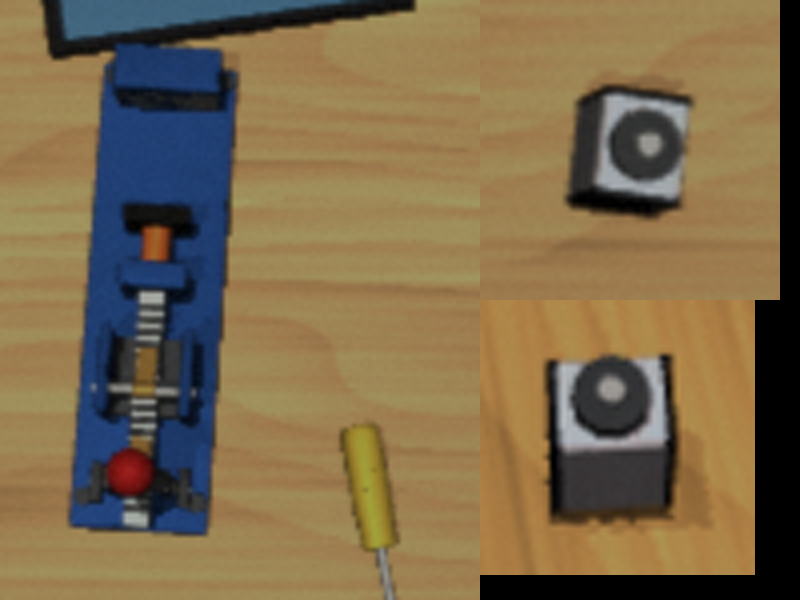

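The module is upright with its end plates facing world ±x, close to the clamp's heading. I'll compute the targets.

Run:
```python
from h import *
im,p=load('top0'); s,ps=load('side0')
print(onz(p,405+165/5,255+145/5,.08), onz(ps,290+(610-480)/5,355+(392-300)/5,.08))
st=get_state(); M=R.from_quat(st['eef_rot']).as_matrix(); print(M.round(3)); 
print('tool x yaw',np.degrees(np.arctan2(M[1,0],M[0,0])))
_,pw=load('wrist0'); print('cam in tool',M.T@(np.array(pw['eye'])-st['tool_pos']), 'look',M.T@ray(pw,320,239))
```

```text
[ 0.49145397 -0.34789947  0.08      ] [ 0.49737105 -0.3470613   0.08      ]
[[ 0.429 -0.001  0.903]
 [-0.903  0.001  0.429]
 [-0.001 -1.    -0.   ]]
tool x yaw -64.57034168269412
cam in tool [ 0.00109025 -0.14670837  0.0802739 ] look [-0.00189489  0.95078915 -0.30983393]
```

>>> carry_out:
  offset:
    - [0.01, 0.04, 0]
    - [0.02, 0.045, 0]
    - [0.03, 0.04, 0]
    - [0.04, 0.04, 0]
    - [0.04, 0.03, -0.01]
    - [0.04, 0.022, -0.02]
    - [0.03, 0, -0.02]
    - [0.016, 0, -0.01]
  twist: [-3, -4, -5, -5, -5, -4, -4, 0]

```text
clock: 1.15
tool_pos: [0.4956, -0.3463, 0.1774]
eef_rot: [-0.48, 0.519, -0.518, 0.48]
contact_force: [-0.2, -0.2, 0.4]
opening: 1.003
```

>>> carry_out:
  offset:
    - [0, 0, 0]
    - [0, 0, 0]
  twist: [0, 0]

```text
clock: 1.4
tool_pos: [0.4929, -0.3486, 0.1793]
eef_rot: [0.48, -0.52, 0.52, -0.479]
contact_force: [-1.0, -0.3, -0.3]
opening: 1.0
```

Run:
```python
from h import *
st=get_state(); im,p=snap('wrist','w1'); M=R.from_quat(st['eef_rot']).as_matrix()
print(st['clock'],st['tool_pos'],st['q'],np.degrees(np.arctan2(M[1,0],M[0,0])))
print(st['contact_force'],proj(p,[.494,-.347,.08]))
```

```text
1.4 [ 0.49286933 -0.34863326  0.17926413] [ 0.54198918  0.73161683 -0.00572381  1.69650975  0.00740673  0.71378587
 -1.12001271] -94.66079422896496
[-1.01531562 -0.25515671 -0.30514073] [316.71485006 238.39131253]
```

View pics/w1.png

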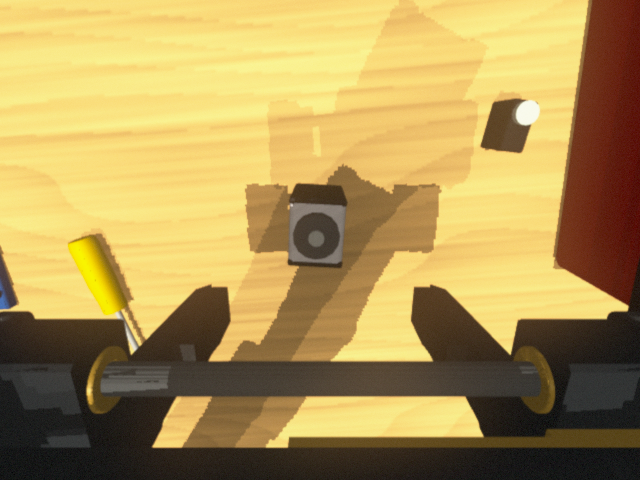

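Wrist view: module top face spans about (289–347, 206–265), hub at (316,236).

Run:
```python
from h import *
im,p=load('w1'); h=cv2.cvtColor(im,cv2.COLOR_RGB2HSV); c=h[190:280,275:360]
m=((c[...,1]<60)&(c[...,2]>70)).astype(np.uint8)*255
cs,_=cv2.findContours(m,cv2.RETR_EXTERNAL,cv2.CHAIN_APPROX_NONE); k=max(cs,key=cv2.contourArea)
rc=cv2.minAreaRect(k); print(rc, cv2.contourArea(k))
q=np.array([onz(p,*(b+[275.5,190.5]),.07) for b in cv2.boxPoints(rc)]); print(q,q.mean(0))
# metric rect
g=np.array([onz(p,x+275.5,y+190.5,.07)[:2]*1000 for x,y in k[:,0]],np.float32); print(cv2.minAreaRect(g))
d=((c[...,2]<75)).astype(np.uint8)
print(onz(p,316.5,236.5,.08))
# edge lines left/right of face by fit
kk=k[:,0]; 
for f in (min,max):
    P=np.array([[f(x for x,y in kk if y==r),r] for r in range(22,68)],np.float32)
    W=np.array([onz(p,x+275.5,y+190.5,.07)[:2] for x,y in P],np.float32)
    v=cv2.fitLine(W,cv2.DIST_HUBER,0,.01,.01).ravel(); print('edge',v,np.degrees(np.arctan(v[1]/v[0])))
```

```text
((41.05801010131836, 42.897789001464844), (55.18677520751953, 59.07612991333008), 3.012787342071533) 3054.5
[[ 0.47313045 -0.32136941  0.07      ]
 [ 0.52120231 -0.32910931  0.07      ]
 [ 0.51553432 -0.37100992  0.07      ]
 [ 0.46699397 -0.36568224  0.07      ]] [ 0.49421526 -0.34679272  0.07      ]
((494.24310302734375, -346.78778076171875), (42.60492706298828, 48.77203369140625), 82.03185272216797)
[ 0.49551789 -0.34696429  0.08      ]
edge [ 0.9905356  -0.13725615  0.49325538 -0.32555392] -7.889101
edge [ 0.9907152  -0.13595346  0.49175784 -0.36750224] -7.8137565
```

>>> carry_out:
  offset:
    - [0.0025, 0.0017, 0]
    - [0, 0, -0.03]
    - [0, 0, -0.04]
    - [0, 0, -0.04]
    - [0, 0, -0.025]
    - [0, 0, -0.012]
    - [0, 0, 0]
  twist: [-3.2, 0, 0, 0, 0, 0, 0]

```text
clock: 2.33
tool_pos: [0.4964, -0.3462, 0.0319]
eef_rot: [-0.465, 0.533, -0.533, 0.465]
contact_force: [0.3, 0.2, -0.3]
opening: 1.0
```

>>> carry_out:
  offset:
    - [0, 0, 0]
    - [0, 0, 0]
    - [0, 0, 0]
    - [0, 0, 0]
    - [0, 0, 0]
  twist: [0, 0, 0, 0, 0]
  grip: 0.03
  newtons: 30

```text
clock: 2.95
tool_pos: [0.497, -0.3458, 0.0319]
eef_rot: [0.465, -0.533, 0.533, -0.465]
contact_force: [0.9, -0.3, 1.7]
opening: 0.494
```

>>> carry_out:
  offset:
    - [0, 0, 0.03]
    - [0, 0, 0.05]
    - [0.01, 0.02, 0.05]
    - [0.03, 0.045, 0.038]
    - [0.035, 0.05, 0]
    - [0.035, 0.05, 0]
    - [0.03, 0.05, 0]
    - [0.023, 0.05, 0]
  twist: [0, 0, 0, 0.5, 1, 1, 1, 1]

```text
clock: 3.95
tool_pos: [0.6584, -0.0811, 0.1965]
eef_rot: [-0.486, 0.514, -0.513, 0.485]
contact_force: [0.6, -0.0, -3.4]
opening: 0.494
```

>>> carry_out:
  offset:
    - [0, 0, 0]
    - [0, 0, 0]
    - [0, 0, 0]
  twist: [0, 0, 0]

```text
clock: 4.32
tool_pos: [0.6571, -0.0855, 0.1972]
eef_rot: [-0.486, 0.515, -0.515, 0.484]
contact_force: [0.2, -0.7, -3.6]
opening: 0.496
```

Run:
```python
from h import *
st=get_state(); im,p=snap('wrist','w2'); M=R.from_quat(st['eef_rot']).as_matrix()
print(st['clock'],st['tool_pos'],st['q'],np.degrees(np.arctan2(M[1,0],M[0,0])),st['opening'],st['contact_force'])
```

```text
4.325 [ 0.65714049 -0.08545382  0.1971966 ] [ 0.03346021  0.78580543  0.04918171  1.48868016 -0.04339067  0.86985635
 -1.53437675] -93.43014919610485 0.4963299751004409 [ 0.18408766 -0.73839295 -3.57382516]
```

View pics/w2.png

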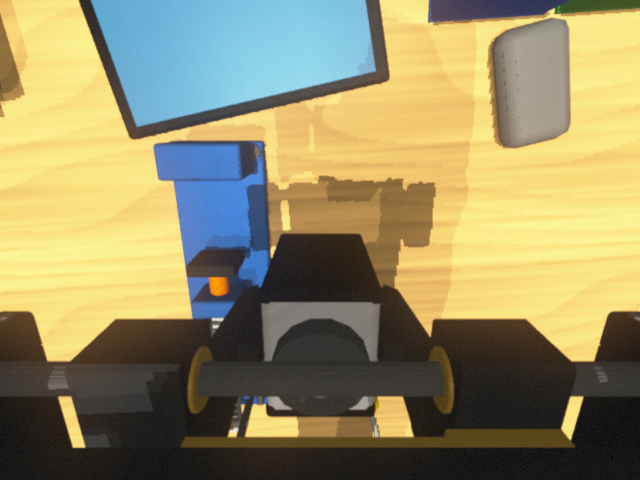

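Clear view of the clamp: jaw top at (157–241, 142–180), base edges from (175,181) to (192,318) and (264,145) to (271,255), shoe top at about (190–245, 250–275). Fitting these lines.

Run:
```python
from h import *
im,p=load('w2'); h=cv2.cvtColor(im,cv2.COLOR_RGB2HSV)
m=cv2.inRange(h,(105,120,30),(128,255,255))
def fit(P,z):
    W=np.array([onz(p,x,y,z)[:2] for x,y in P],np.float32); v=cv2.fitLine(W,cv2.DIST_HUBER,0,.01,.01).ravel(); 
    if v[0]<0 and abs(v[0])>.5: v[:2]*=-1
    return v,np.degrees(np.arctan2(v[1],v[0]))
L=[(np.flatnonzero(m[r,140:240])[0]+140,r+.5) for r in range(192,308)]
Rr=[(np.flatnonzero(m[r,200:285])[-1]+201,r+.5) for r in range(185,250)]
for P,z in((L,.012),(Rr,.012)):
    v,a=fit(P,z); print(v,a,P[0],P[-1])
lv,_=fit(L,.012); rv,_=fit(Rr,.012)
for x in (.6,.65,.7): print(x,[v[3]+(x-v[2])*v[1]/v[0] for v in (lv,rv)])
# jaw top
g=h[135:200,200].tolist(); print([(135+i,*q) for i,q in enumerate(g) if i>2][::3])
for u,v in((158,180),(241,180),(241,143),(157,143)): print((u,v),onz(p,u,v,.064))
for u,v in((191,250),(246,250)): print('shoe',onz(p,u,v,.064))
print([ (r,h[r,215].tolist()) for r in range(238,282,3)])
```

```text
Traceback (most recent call last):
IndexError: index 0 is out of bounds for axis 0 with size 0
```

Run:
```python
from h import *
im,p=load('w2'); h=cv2.cvtColor(im,cv2.COLOR_RGB2HSV)
print(h[220,165:290:6].tolist()); print([r for r in range(192,308) if 0])
m=cv2.inRange(h,(98,120,30),(130,255,255))
def fit(P,z):
    W=np.array([onz(p,x,y,z)[:2] for x,y in P],np.float32); v=cv2.fitLine(W,cv2.DIST_HUBER,0,.01,.01).ravel()
    if v[0]<0: v=v*[-1,-1,1,1]
    return v,np.degrees(np.arctan2(v[1],v[0]))
L=[];Rr=[]
for r in range(195,305):
    q=np.flatnonzero(m[r,150:240]); 
    if len(q)>3:L.append((q[0]+150,r+.5))
for r in range(188,250):
    q=np.flatnonzero(m[r,200:285]); 
    if len(q)>3:Rr.append((q[-1]+201,r+.5))
lv,a=fit(L,.012); rv,b=fit(Rr,.012); print(a,b,L[0],L[-1],Rr[0],Rr[-1])
for x in (.6,.65,.7): print(x,[v[3]+(x-v[2])*v[1]/v[0] for v in (lv,rv)])
print([(r,h[r,200].tolist()) for r in range(172,190,2)])
for u,v in((158,180),(241,180),(241,143),(157,143)): print((u,v),onz(p,u,v,.064))
for u,v in((191,250),(246,250)): print('shoe',onz(p,u,v,.064))
print([(r,h[r,215].tolist()) for r in range(238,282,3)])
```

```text
[[24, 120, 250], [24, 116, 250], [24, 114, 250], [109, 134, 201], [109, 143, 204], [109, 148, 204], [108, 155, 207], [108, 161, 211], [108, 160, 212], [108, 167, 212], [108, 166, 216], [108, 168, 216], [107, 166, 214], [108, 167, 217], [109, 145, 130], [111, 140, 122], [109, 138, 118], [112, 72, 81], [17, 134, 186], [17, 133, 190], [26, 114, 248]]
[]
-3.0098567 -0.33387026 (np.int64(177), 195.5) (np.int64(192), 304.5) (np.int64(261), 188.5) (np.int64(269), 249.5)
0.6 [np.float32(0.057751857), np.float32(-0.030834926)]
0.65 [np.float32(0.055122845), np.float32(-0.031126285)]
0.7 [np.float32(0.052493833), np.float32(-0.031417646)]
[(172, [108, 157, 201]), (174, [108, 157, 202]), (176, [108, 154, 199]), (178, [109, 147, 182]), (180, [109, 137, 158]), (182, [107, 161, 212]), (184, [108, 160, 215]), (186, [107, 161, 212]), (188, [108, 160, 214])]
(158, 180) [0.70509902 0.04369171 0.064     ]
(241, 180) [ 0.701048   -0.02416391  0.064     ]
(241, 143) [ 0.73007521 -0.0280157   0.064     ]
(157, 143) [0.73403419 0.03841772 0.064     ]
shoe [0.64302578 0.02754874 0.064     ]
shoe [ 0.64014738 -0.02048474  0.064     ]
[(238, [108, 154, 180]), (241, [108, 151, 181]), (244, [108, 155, 181]), (247, [111, 108, 97]), (250, [140, 36, 63]), (253, [167, 38, 61]), (256, [168, 53, 62]), (259, [0, 50, 61]), (262, [0, 36, 64]), (265, [3, 44, 64]), (268, [0, 33, 77]), (271, [11, 49, 73]), (274, [10, 62, 74]), (277, [15, 217, 222]), (280, [19, 255, 249])]
```

>>> carry_out:
  offset:
    - [0.002, 0.025, 0]
    - [0.002, 0.03, 0]
    - [0.003, 0.025, 0]
    - [0.002, 0.0155, 0]
    - [0, 0, -0.02]
    - [0, 0, -0.02]
    - [0, 0, 0]
    - [0, 0, 0]
  twist: [0, 0, 0, 0, 0, 0, 0, 0]

```text
clock: 5.38
tool_pos: [0.6678, 0.0114, 0.1584]
eef_rot: [0.485, -0.514, 0.515, -0.485]
contact_force: [0.0, -0.2, -3.5]
opening: 0.496
```

Run:
```python
from h import *
st=get_state(); im,p=snap('wrist','w3'); M=R.from_quat(st['eef_rot']).as_matrix()
s,ps=snap('side','side3')
print(st['clock'],st['tool_pos'],np.degrees(np.arctan2(M[1,0],M[0,0])),st['opening'])
o=np.zeros((600,800,3),np.uint8); o[:300,:800]=im[110:350:1,:][:, :].copy().repeat(1,0)[:240].shape and cv2.resize(im[110:350],(800,300)); o[300:,:500]=cv2.resize(s[200:296,240:400],(500,300),interpolation=cv2.INTER_CUBIC)
cv2.imwrite('pics/c3.png',o[:,:,::-1])
```

```text
5.375 [0.66782871 0.01138127 0.15844543] -93.33877105454717 0.4964052262666603
```

View pics/c3.png

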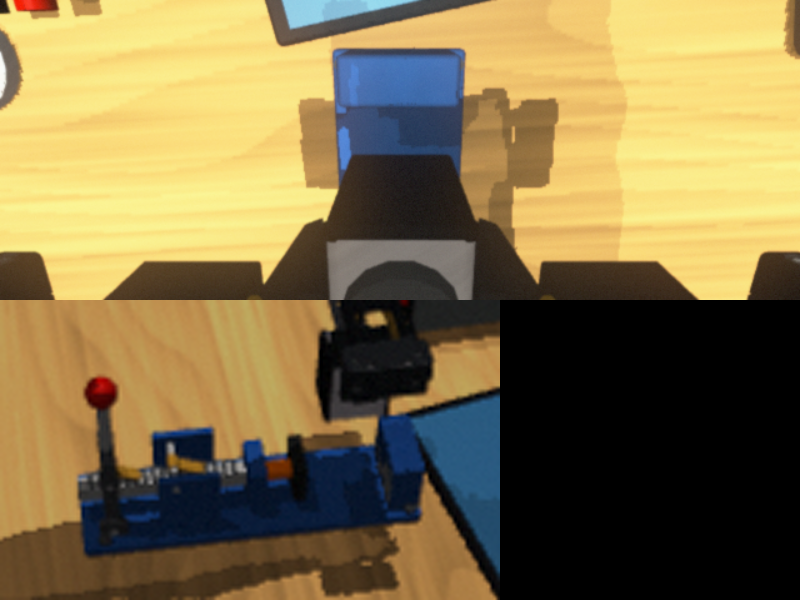

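The wrist view shows the module central over the bed (jaw 335–463, plate 328–475, both centred near 400) with parallel edges. I'll check the jaw face distance numerically, then descend.

Run:
```python
from h import *
im,p=load('w3')
for u,v in ((270,194),(320,194),(369,194),(268,149.5),(371.5,149.5)): print(onz(p,u,v,.064))
print('plate bottom edge', onz(p,285,234.5,.1265), onz(p,357,234.5,.1265))
```

```text
[0.70589921 0.04427129 0.064     ]
[0.70383369 0.0085535  0.064     ]
[ 0.70180959 -0.02644806  0.064     ]
[0.73669091 0.04245758 0.064     ]
[ 0.73258101 -0.02858376  0.064     ]
plate bottom edge [0.69401126 0.02837318 0.1265    ] [ 0.69172314 -0.01120969  0.1265    ]
```

>>> carry_out:
  offset:
    - [-0.0015, 0, -0.03]
    - [0, 0, -0.035]
    - [0, 0, -0.025]
    - [0, 0, -0.013]
    - [0, 0, 0]
    - [0, 0, 0]
  twist: [0, 0, 0, 0, 0, 0]

```text
clock: 6.22
tool_pos: [0.6669, 0.0122, 0.0561]
eef_rot: [0.485, -0.513, 0.515, -0.486]
contact_force: [0.5, 0.2, -4.1]
opening: 0.497
```

>>> carry_out:
  offset:
    - [0, -0.001, -0.006]
    - [0, 0, -0.004]
    - [0, 0, -0.001]
    - [0, 0, 0]
    - [0, 0, 0]
  twist: [0, 0, 0, 0, 0]

```text
clock: 6.85
tool_pos: [0.6656, 0.0112, 0.0439]
eef_rot: [-0.486, 0.514, -0.514, 0.485]
contact_force: [-1.7, -0.8, 0.4]
opening: 0.494
```

>>> carry_out:
  offset:
    - [0, 0, -0.0005]
    - [0, 0, 0]
    - [0, 0, 0]
    - [0, 0, 0]
    - [0, 0, 0]
  twist: [0, 0, 0, 0, 0]
  grip: 0.0881

```text
clock: 7.48
tool_pos: [0.6658, 0.0113, 0.0432]
eef_rot: [0.486, -0.514, 0.514, -0.486]
contact_force: [-0.4, 0.7, 0.1]
opening: 0.995
```

>>> carry_out:
  offset:
    - [0, 0, 0.02]
    - [0, 0, 0.04]
    - [0, 0, 0.06]
    - [0, 0, 0.06]
    - [0, 0, 0.04]
    - [0, 0, 0]
    - [0, 0, 0]
  twist: [0, 0, 0, 0, 0, 0, 0]

```text
clock: 8.35
tool_pos: [0.6651, 0.0113, 0.2633]
eef_rot: [-0.486, 0.514, -0.514, 0.485]
contact_force: [0.7, -0.7, -0.6]
opening: 1.001
```

Run:
```python
from h import *
st=get_state(); im,p=snap('wrist','w4'); M=R.from_quat(st['eef_rot']).as_matrix()
s,ps=snap('side','side4')
print(st['clock'],st['tool_pos'],np.degrees(np.arctan2(M[1,0],M[0,0])),st['opening'],st['q'])
o=np.zeros((600,800,3),np.uint8); o[:330,:440]=cv2.resize(im[140:360,180:473],(440,330)); o[300:,:500]=cv2.resize(s[200:296,240:400],(500,300),interpolation=cv2.INTER_CUBIC)
cv2.imwrite('pics/c4.png',o[:,:,::-1])
```

```text
8.35 [0.66512608 0.01130792 0.26331104] -93.26766340886897 1.0005931027411183 [-0.12232478  0.72004078  0.07051883  1.40985826 -0.05481296  1.0141934
 -1.66809342]
```

View pics/c4.png

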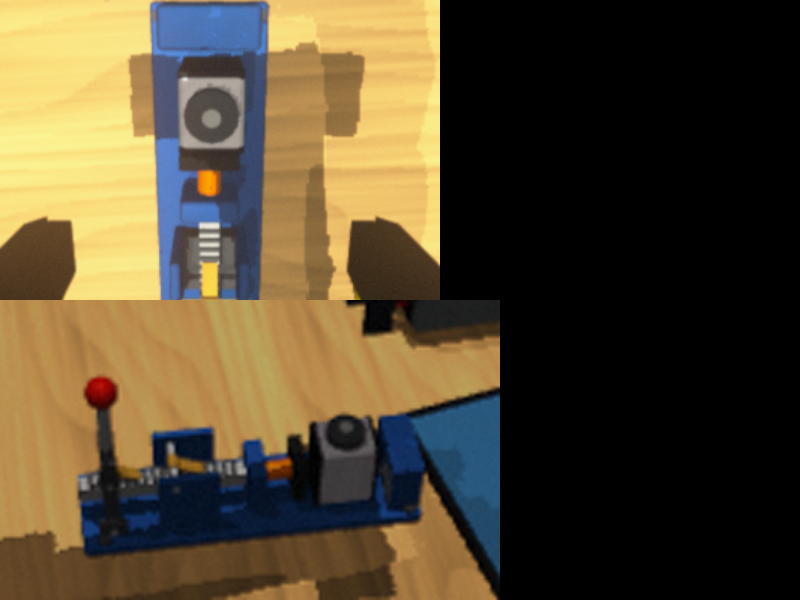

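The module stands correctly between jaw and shoe. Now to the knob: closed fingers, pushing from the robot's side.

>>> carry_out:
  offset:
    - [-0.03, 0.002, 0]
    - [-0.04, 0.002, 0]
    - [-0.045, 0.003, 0]
    - [-0.045, 0.003, 0]
    - [-0.04, 0.002, 0]
    - [-0.035, 0.001, 0]
    - [-0.02, 0.0005, 0]
    - [0, 0, 0]
  twist: [0, 0, 0, 0, 0, 0, 0, 0]
  grip: 0.0

```text
clock: 9.45
tool_pos: [0.409, 0.0247, 0.2626]
eef_rot: [-0.487, 0.515, -0.513, 0.485]
contact_force: [0.7, -0.5, 0.1]
opening: 0.117
```

>>> carry_out:
  offset:
    - [0, 0, 0]
    - [0, 0, 0]
  twist: [0, 0]

```text
clock: 9.7
tool_pos: [0.4118, 0.0248, 0.263]
eef_rot: [0.485, -0.514, 0.514, -0.486]
contact_force: [-0.1, -0.1, 0.0]
opening: 0.005
```

Run:
```python
from h import *
st=get_state(); im,p=snap('wrist','w5'); M=R.from_quat(st['eef_rot']).as_matrix()
print(st['clock'],st['tool_pos'],M.round(3).tolist(),st['opening'],st['q'])
h=cv2.cvtColor(im,cv2.COLOR_RGB2HSV); k=cv2.inRange(h,(0,170,60),(8,255,255))|cv2.inRange(h,(172,170,60),(180,255,255))
cs,_=cv2.findContours(k,cv2.RETR_EXTERNAL,cv2.CHAIN_APPROX_NONE)
for c in cs:
    if cv2.contourArea(c)>150: (x,y),rr=cv2.minEnclosingCircle(c); print(x,y,rr,onz(p,x,y,.167))
cv2.imwrite('pics/w5.png',im[:,:,::-1])
```

```text
9.7 [0.41184719 0.0248191  0.26297503] [[-0.057, 0.001, 0.998], [-0.998, -0.0, -0.057], [0.0, -1.0, 0.001]] 0.004551493966084174 [-0.21753706  0.38251218  0.06418682  2.14305066 -0.0411111   0.6166202
 -1.75261098]
317.2799987792969 188.27999877929688 19.02736473083496 [0.4517159  0.02376269 0.167     ]
```

View pics/w5.png

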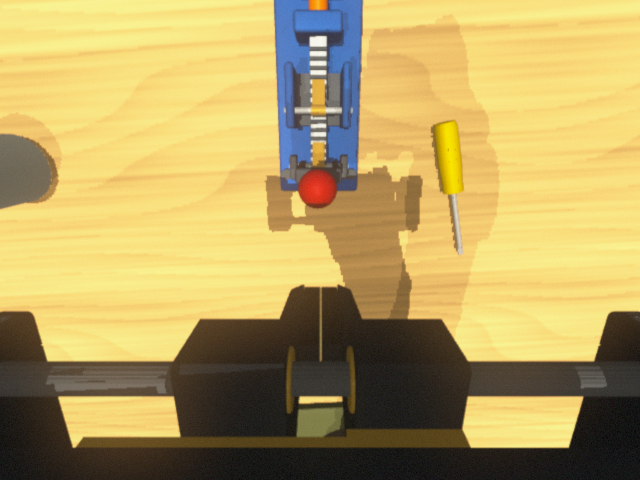

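The knob is at (317,188), i.e. (0.452, 0.024), in line with the closed fingers at column 320. I'll descend behind it and push.

>>> carry_out:
  offset:
    - [0, 0, -0.035]
    - [0, 0, -0.04]
    - [0, 0, -0.03]
    - [0, 0, -0.008]
    - [0, 0, 0]
    - [0, 0, 0]
  twist: [0, 0, 0, 0, 0, 0]

```text
clock: 10.5
tool_pos: [0.4116, 0.0248, 0.151]
eef_rot: [0.485, -0.514, 0.515, -0.486]
contact_force: [-0.5, 0.2, -0.1]
opening: 0.004
```

>>> carry_out:
  offset:
    - [0.01, -0.0006, 0]
    - [0.01, -0.0006, 0]
    - [0.01, -0.0006, 0]
    - [0.008, -0.0004, -0.001]
    - [0, 0, 0]
    - [0, 0, 0]
  twist: [0, 0, 0, 0, 0, 0]

```text
clock: 11.25
tool_pos: [0.4487, 0.0226, 0.1491]
eef_rot: [-0.486, 0.514, -0.514, 0.486]
contact_force: [-1.5, 0.4, 0.1]
opening: 0.002
```

>>> carry_out:
  offset:
    - [0.006, -0.0003, -0.0005]
    - [0.006, -0.0003, -0.001]
    - [0.003, -0.0002, -0.001]
    - [0, 0, 0]
    - [0, 0, 0]
  twist: [0, 0, 0, 0, 0]

```text
clock: 11.88
tool_pos: [0.4637, 0.0218, 0.1466]
eef_rot: [-0.486, 0.514, -0.514, 0.485]
contact_force: [-3.2, 0.8, 0.4]
opening: 0.003
```

```bash
cat > k.py <<'E'
from h import *
import sys
st=get_state(); im,p=snap('wrist',sys.argv[1])
h=cv2.cvtColor(im,cv2.COLOR_RGB2HSV); k=cv2.inRange(h,(0,170,60),(8,255,255))|cv2.inRange(h,(172,170,60),(180,255,255))
k[:90]=0
print(st['clock'],st['tool_pos'].round(4),st['contact_force'].round(2))
for c in cv2.findContours(k,cv2.RETR_EXTERNAL,cv2.CHAIN_APPROX_NONE)[0]:
    if cv2.contourArea(c)>150:
        (x,y),rr=cv2.minEnclosingCircle(c); q=onz(p,x,y,.163); d=(q[0]-.452); print('knob',x,y,rr,q.round(4),'ang~',d/.15)
E
python3 k.py w6
```

```text
11.875 [0.4637 0.0218 0.1466] [-3.2   0.81  0.44]
knob 315.1439208984375 274.8837890625 33.68140411376953 [0.4863 0.0217 0.163 ] ang~ 0.2283658438874144
```

Stroke 1 at about 0.23 rad, idle force 3.2 N. Returning, then the next stroke.

>>> carry_out:
  offset:
    - [-0.015, 0.0008, 0.0015]
    - [-0.015, 0.0008, 0.001]
    - [-0.01, 0.0006, 0]
    - [-0.003, 0.0002, 0]
    - [0, 0, 0]
    - [0, 0, 0]
  twist: [0, 0, 0, 0, 0, 0]

```text
clock: 12.68
tool_pos: [0.4218, 0.0242, 0.1492]
eef_rot: [0.485, -0.514, 0.515, -0.486]
contact_force: [-0.2, 0.0, -0.5]
opening: 0.004
```

>>> carry_out:
  offset:
    - [0.01, -0.0006, 0]
    - [0.012, -0.0007, -0.0005]
    - [0.012, -0.0006, -0.001]
    - [0.007, -0.0004, -0.001]
    - [0.002, -0.0001, 0]
    - [0, 0, 0]
    - [0, 0, 0]
  twist: [0, 0, 0, 0, 0, 0, 0]

```text
clock: 13.55
tool_pos: [0.4632, 0.0218, 0.1465]
eef_rot: [-0.486, 0.514, -0.514, 0.485]
contact_force: [-4.4, 1.6, -0.9]
opening: 0.004
```

```bash
python3 k.py w7
```

```text
13.55 [0.4632 0.0218 0.1465] [-4.35  1.6  -0.87]
knob 314.895263671875 275.25494384765625 33.810733795166016 [0.4857 0.0218 0.163 ] ang~ 0.2243963155278117
```

>>> carry_out:
  offset:
    - [-0.015, 0.0008, 0.0015]
    - [-0.015, 0.0008, 0.001]
    - [-0.01, 0.0006, 0]
    - [-0.003, 0.0002, 0]
    - [0, 0, 0]
    - [0, 0, 0]
  twist: [0, 0, 0, 0, 0, 0]

```text
clock: 14.35
tool_pos: [0.4218, 0.0242, 0.1492]
eef_rot: [0.485, -0.514, 0.514, -0.486]
contact_force: [-0.0, -0.7, -0.5]
opening: 0.004
```

>>> carry_out:
  offset:
    - [0.01, -0.0006, 0]
    - [0.012, -0.0007, -0.0005]
    - [0.012, -0.0006, -0.001]
    - [0.007, -0.0004, -0.001]
    - [0.0025, -0.0001, 0]
    - [0, 0, 0]
    - [0, 0, 0]
  twist: [0, 0, 0, 0, 0, 0, 0]

```text
clock: 15.22
tool_pos: [0.4614, 0.0219, 0.1461]
eef_rot: [-0.487, 0.516, -0.512, 0.484]
contact_force: [-7.4, 2.1, 3.7]
opening: 0.007
```

```bash
python3 k.py w8
```

```text
15.225 [0.4614 0.0219 0.1461] [-7.45  2.11  3.68]
knob 314.61798095703125 276.2149658203125 33.97895050048828 [0.4838 0.022  0.163 ] ang~ 0.21174926387761972
```

Under load the tool falls short (about 0.21 rad), so I'll push a little further.

>>> carry_out:
  offset:
    - [0.002, -0.0001, 0]
    - [0.0015, 0, 0]
    - [0, 0, 0]
    - [0, 0, 0]
  twist: [0, 0, 0, 0]

```text
clock: 15.78
tool_pos: [0.4637, 0.0218, 0.1459]
eef_rot: [-0.488, 0.516, -0.512, 0.483]
contact_force: [-8.9, 2.2, 3.8]
opening: 0.003
```

```bash
python3 k.py w9; for i in 1; do python3 -c "
from h import *
s,_=load('w9');s2,p2=snap('side','side9')
o=cv2.resize(s2[215:291,250:390],(560,304),interpolation=cv2.INTER_CUBIC)
cv2.imwrite('pics/c9.png',np.vstack([cv2.resize(s[0:260,180:460],(560,296+0)),o])[:,:,::-1])"; done
```

```text
15.775 [0.4637 0.0218 0.1459] [-8.88  2.21  3.77]
knob 314.9101257324219 276.020751953125 34.03300094604492 [0.4863 0.0217 0.163 ] ang~ 0.22866933377587312
```

View pics/c9.png

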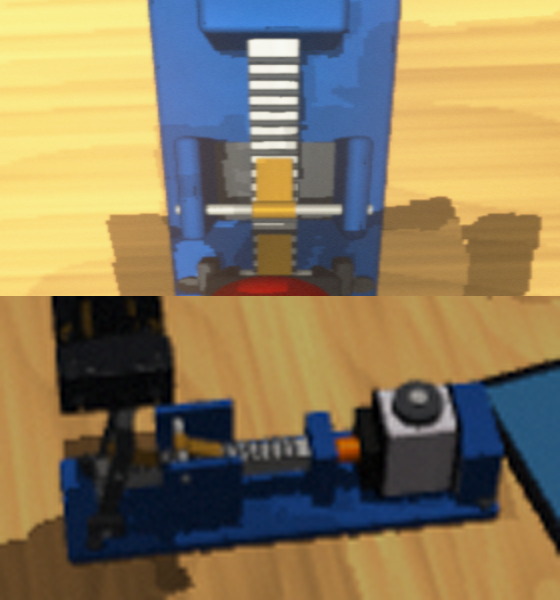

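The module is flush on the jaw and about 9 N is felt at the knob, so roughly 6 mm of shoe travel, still too loose. One more stroke should give half travel.

>>> carry_out:
  offset:
    - [-0.015, 0.0009, 0.0015]
    - [-0.015, 0.0008, 0.001]
    - [-0.012, 0.0006, 0]
    - [-0.005, 0.0002, 0]
    - [0, 0, 0]
    - [0, 0, 0]
  twist: [0, 0, 0, 0, 0, 0]

```text
clock: 16.62
tool_pos: [0.4218, 0.0242, 0.1493]
eef_rot: [0.485, -0.514, 0.514, -0.486]
contact_force: [-1.4, 0.3, 0.6]
opening: 0.006
```

>>> carry_out:
  offset:
    - [0.01, -0.0006, 0]
    - [0.012, -0.0007, -0.0005]
    - [0.012, -0.0006, -0.001]
    - [0.008, -0.0004, -0.001]
    - [0.006, -0.0003, 0]
    - [0.001, 0, 0]
    - [0, 0, 0]
    - [0, 0, 0]
  twist: [0, 0, 0, 0, 0, 0, 0, 0]

```text
clock: 17.62
tool_pos: [0.4624, 0.0217, 0.1456]
eef_rot: [-0.49, 0.518, -0.51, 0.482]
contact_force: [-13.8, 2.4, 5.3]
opening: 0.004
```

```bash
python3 k.py w10
```

```text
17.625 [0.4624 0.0217 0.1456] [-13.76   2.43   5.25]
knob 314.4622802734375 277.4103088378906 34.2057991027832 [0.4847 0.0219 0.163 ] ang~ 0.21781998932652055
```

>>> carry_out:
  offset:
    - [0.0015, -0.0001, 0]
    - [0.001, 0, 0]
    - [0, 0, 0]
  twist: [0, 0, 0]

```text
clock: 18.05
tool_pos: [0.4639, 0.0217, 0.1454]
eef_rot: [-0.491, 0.518, -0.509, 0.481]
contact_force: [-14.2, 2.2, 6.5]
opening: 0.006
```

```bash
python3 k.py w11
```

```text
18.05 [0.4639 0.0217 0.1454] [-14.19   2.2    6.52]
knob 314.73779296875 277.2544860839844 33.951961517333984 [0.4865 0.0217 0.163 ] ang~ 0.22982564542602651
```

>>> carry_out:
  offset:
    - [-0.015, 0.0009, 0.0015]
    - [-0.015, 0.0008, 0.001]
    - [-0.015, 0.0008, 0]
    - [-0.008, 0.0004, 0]
    - [0, 0, 0]
    - [0, 0, 0.03]
    - [0, 0, 0.04]
    - [0, 0, 0.04]
  twist: [0, 0, 0, 0, 0, 0, 0, 0]

```text
clock: 19.1
tool_pos: [0.4204, 0.0243, 0.2606]
eef_rot: [0.485, -0.514, 0.514, -0.486]
contact_force: [1.3, 0.1, -1.2]
opening: 0.002
```

>>> carry_out:
  offset:
    - [0.01, -0.02, 0.03]
    - [0, -0.04, 0.02]
    - [0, -0.05, 0]
    - [0, -0.05, 0]
    - [0, -0.04, 0]
    - [0, 0, 0]
    - [0, 0, 0]
  twist: [0, 0, 0, 0, 0, 0, 0]

```text
clock: 19.98
tool_pos: [0.4298, -0.1751, 0.3092]
eef_rot: [-0.485, 0.514, -0.514, 0.486]
contact_force: [0.2, 0.2, 0.3]
opening: 0.004
```

Run:
```python
from h import *
s2,p2=snap('side','sidef'); t,pt=snap('top','topf'); print(get_state()['clock'],get_state()['tool_pos'],get_state()['contact_force'])
a=cv2.resize(s2[215:291,250:390],(800,434),interpolation=cv2.INTER_CUBIC)
b=np.zeros((166,800,3),np.uint8); c=cv2.rotate(t[185:318,265:325],cv2.ROTATE_90_CLOCKWISE); b[:,:368]=cv2.resize(c,(368,166))
cv2.imwrite('pics/cf.png',np.vstack([a,b])[:,:,::-1])
hh=cv2.cvtColor(s2,cv2.COLOR_RGB2HSV)
k=cv2.inRange(hh,(0,150,60),(8,255,255))|cv2.inRange(hh,(172,150,60),(180,255,255)); z=np.zeros_like(k); z[215:245,255:300]=k[215:245,255:300]
print(cv2.minEnclosingCircle(cv2.findNonZero(z)))
t0,_=load('top0'); d=cv2.absdiff(t,t0).max(2)
for n,(x,y) in dict(mug=(145,293),jar=(132,236),flange=(185,192),mouse=(404,187),servo=(497,260),scr=(348,315)).items(): print(n,(d[y-22:y+22,x-22:x+22]>60).sum())
```

```text
20.075 [ 0.42973741 -0.17427491  0.30923192] [-0.39152377  0.11820209 -0.08170791]Traceback (most recent call last):
  File "<stdin>", line 8, in <module>
cv2.error: OpenCV(4.12.0) /io/opencv/modules/imgproc/src/shapedescr.cpp:201: error: (-215:Assertion failed) count >= 0 && (depth == CV_32F || depth == CV_32S) in function 'minEnclosingCircle'
```

View pics/cf.png

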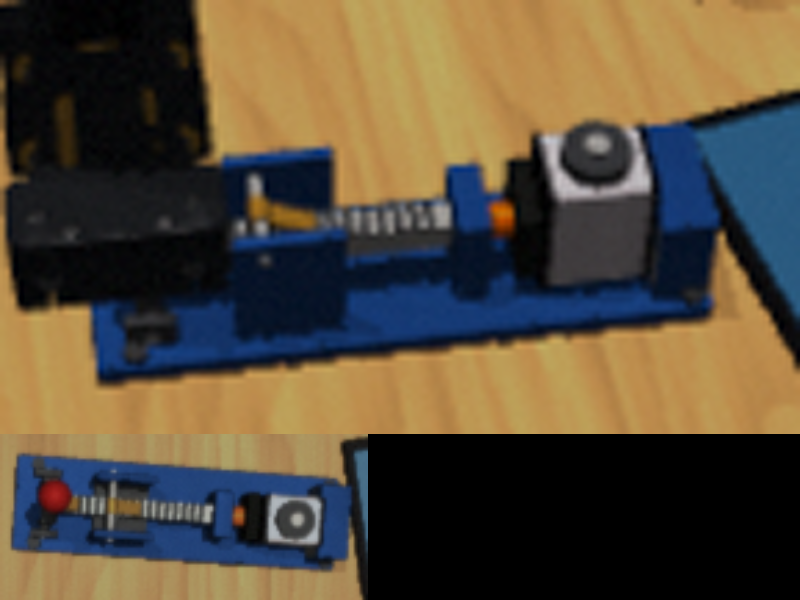

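The module is held flush, with a short orange stem showing and the lever back in the top view (the gripper hides it in the side view). A numeric check of the knob rest, stem length and bystanders follows.

Run:
```python
from h import *
t0,p=load('top0'); t,_=load('topf'); 
for I in(t0,t):
    hh=cv2.cvtColor(I,cv2.COLOR_RGB2HSV); k=cv2.inRange(hh,(0,150,60),(8,255,255))|cv2.inRange(hh,(172,150,60),(180,255,255)); z=np.zeros_like(k); z[270:315,275:310]=k[270:315,275:310]
    c,rr=cv2.minEnclosingCircle(cv2.findNonZero(z)); print('knob',onz(p,*c,.167))
    o=cv2.inRange(hh,(8,170,100),(18,255,255)); z=np.zeros_like(o); z[210:270,280:308]=o[210:270,280:308]; print('stem',cv2.boundingRect(cv2.findNonZero(z)))
d=cv2.absdiff(t,t0).max(2)
for n,(x,y) in dict(mug=(145,293),jar=(132,236),flange=(185,192),mouse=(404,187),servo=(497,260),scr=(348,315)).items(): print(n,(d[y-22:y+22,x-22:x+22]>60).sum())
for a in('w2','w10'): 
    I,_=load(a)
```

```text
knob [0.45014713 0.02256558 0.167     ]
stem (291, 237, 6, 8)
knob [0.44988567 0.02275718 0.167     ]
stem (291, 230, 7, 3)
mug 0
jar 0
flange 0
mouse 0
servo 0
scr 840
```

>>> carry_out:
  offset:
    - [0, -0.04, 0]
    - [0, -0.05, 0]
    - [0, -0.05, 0]
    - [0, -0.04, 0]
    - [0, 0, 0]
    - [0, 0, 0]
  twist: [0, 0, 0, 0, 0, 0]

```text
clock: 20.82
tool_pos: [0.43, -0.3536, 0.3089]
eef_rot: [-0.486, 0.514, -0.513, 0.487]
contact_force: [0.1, -0.3, -0.1]
opening: 0.007
```

Run:
```python
from h import *
t0,p=load('top0'); t,_=snap('top','topg')
def y(I):
    h=cv2.cvtColor(I,cv2.COLOR_RGB2HSV); m=cv2.inRange(h,(22,170,60),(34,255,255)); z=np.zeros_like(m); z[275:335,330:365]=m[275:335,330:365]; return cv2.boundingRect(cv2.findNonZero(z))
print(y(t0),y(t)); print(job.finish_job())
```

```text
(341, 286, 13, 31) (341, 286, 13, 31)
the job is handed in; nothing more can be done
None
```

The module stands upright on the clamp bed with its end plates facing the fixed jaw and the shoe. Four lever strokes clamped it, and the job is handed in at about 21 s on the clock.

- **Clamping force:** The push at the knob over the four strokes was about 3.2, 4.4, 8.9 and 14.2 N. That last value is close to the 13 N for half travel.
- **Shoe travel:** In the top view the visible orange stem shortened from 8 to 3 pixels, roughly 13 mm of the 24 mm travel. At about 2.6 mm per pixel this is a coarse check, but it agrees with the force.
- **Lever:** The knob is back within 0.3 mm of its start position in the top view.
- **Other things:** The mug, jar, flange, mouse and servo show no change. My first check flagged the screwdriver, most likely because the arm blocked the view. After moving the arm aside, its handle's outline matched the start exactly.

On strokes 3 and 4 the lever first stopped at about 0.21 and 0.22 rad under load. I pushed each on to about 0.23 rad before letting it back.

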